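# Finish a pinwheel layer of cartons on the pantry board and close the retainer

### The job

Finish the pinwheel layer on the pantry board: set the two loose long cartons upright in its two empty places, crosswise to the pair already laid, so that each carton's end butts against the side of the next and a square hole is left in the middle, with no gap wider than about a centimetre; the laid pair stays in its places. Then slide the retainer along its track until it just rests against the layer, without pushing the layer out of place, and let go. Leave the short carton, the mug and the bowl alone.

Things in the scene. Friction and masses are not known exactly. Their poses are not given: they have to be found in the camera images.
- board: Fixed dark wooden board 18 mm thick; 210 mm in x (about the origin), y from -105 to 240 mm. Origin: underside, below the layer's centre; z up. Its x points away from the robot, its y to the robot's left, turned up to 0.35 rad. The finished pinwheel is 184 mm square round the origin, with an 84 mm square hole and 4 mm of play between neighbours.
- place_far (a point): Empty place: where the underside centre of a long carton belongs, its length along the board's y. At (67, -27, 18) mm in the board's frame, on the board's top, on the side of the layer away from the robot. Its neighbours are the end of carton_right and the side of carton_left.
- place_near (a point): Empty place on the robot's side of the layer: underside centre of a long carton with its length along the board's y, at (-67, 27, 18) mm in the board's frame. Its neighbours are the end of carton_left and the side of carton_right.
- place_left (a point): Where the underside centre of carton_left lies and must stay, at (27, 67, 18) mm in the board's frame, length along the board's x.
- place_right (a point): Where the underside centre of carton_right lies and must stay, at (-27, -67, 18) mm in the board's frame, length along the board's x.
- carton_left: Plain brown cardboard carton 130 long x 50 wide x 60 tall (mm), about 200 g, blank paper labels on its long sides. Origin: centre of the underside; x along its length, y across its width, z up. Already laid on the board at place_left, nearest the retainer, length along the board's x.
- carton_right: Plain brown cardboard carton 130 long x 50 wide x 60 tall (mm), about 200 g, blank paper labels on its long sides. Origin: centre of the underside; x along its length, y across its width, z up. Already laid on the board at place_right, farthest from the retainer, length along the board's x.
- carton_c: Plain brown cardboard carton 130 long x 50 wide x 60 tall (mm), about 200 g, blank paper labels on its long sides. Origin: centre of the underside; x along its length, y across its width, z up. One of the two loose long cartons on the worktop, to the robot's right of the board, standing on its 50 mm wide underside, length roughly along world x. It may go in either empty place, either way round.
- carton_d: Plain brown cardboard carton 130 long x 50 wide x 60 tall (mm), about 200 g, blank paper labels on its long sides. Origin: centre of the underside; x along its length, y across its width, z up. The other loose long carton, just like carton_c.
- short_carton: Bystander: a shorter, wider carton of the same cardboard, 85 x 60 x 60 mm, in the same row on the worktop. Not part of the layer. Origin: centre of the underside.
- mug: Bystander: white mug, 80 mm across, 90 mm tall, with a handle. Origin: centre of the underside.
- bowl: Bystander: dark wooden bowl, 110 mm across, 50 mm tall. Origin: centre of the underside.
- retainer (a joint): Travel (m) of the retainer: an aluminium plate 150 mm wide (board x), 46 mm tall, with a black upright grip behind it. 0 is fully back at the board's +y end; it grows towards the layer (board -y), end stop at 0.075. Starts at 0 to 0.025; meets a well laid layer at 0.060. About 2 N of friction; stays where left.
- retainer_face (a point): On the retainer's front face (the face towards the layer), 25 mm above the board's top, mid width. Axes as the board's. At joint value q it lies at (0, 152 mm - q, 43 mm) in the board's frame.
- retainer_grip (a point): Centre of the top of the retainer's black grip, an upright block 45 mm wide (board x), 18 mm thick (board y), its top 60 mm above the board's top. It stands 60 mm behind the front face, 43 mm clear of the plate's back (the plate is 8 mm thick); a foot 60 mm wide (board x) and 10 mm high above the board joins them.
Not all that is in view belongs to the job. What is shaped like the carton_c but yellow is not meant.

How it is judged:
On the way:
1. all four cartons lie in the pinwheel, released, with the retainer still clear of the layer (joint below 0.040) (horizontal distance between carton_left and place_left below 0.01 m and angle between the x axis of each of carton_left, carton_right and the x axis of board, either way round below 0.1 rad and angle between each of carton_left, carton_right's own z axis and vertical below 0.08 rad and z of carton_left in the frame of place_left between -0.005 and 0.005 m and linear speed of each of carton_left, carton_right below 0.02 m/s and horizontal distance between carton_right and place_right below 0.01 m and z of carton_right in the frame of place_right between -0.005 and 0.005 m and ((horizontal distance between carton_c and place_far below 0.01 m and angle between the x axis of each of carton_c, carton_d and the y axis of board, either way round below 0.1 rad and angle between each of carton_c, carton_d's own z axis and vertical below 0.08 rad and z of carton_c in the frame of place_far between -0.005 and 0.005 m and linear speed of each of carton_c, carton_d below 0.02 m/s and horizontal distance between carton_d and place_near below 0.01 m and z of carton_d in the frame of place_near between -0.005 and 0.005 m) or (horizontal distance between carton_d and place_far below 0.01 m and angle between the x axis of each of carton_d, carton_c and the y axis of board, either way round below 0.1 rad and angle between each of carton_d, carton_c's own z axis and vertical below 0.08 rad and z of carton_d in the frame of place_far between -0.005 and 0.005 m and linear speed of each of carton_d, carton_c below 0.02 m/s and horizontal distance between carton_c and place_near below 0.01 m and z of carton_c in the frame of place_near between -0.005 and 0.005 m)) and contact force between the fingers and carton_c below 0.2 N and contact force between the fingers and carton_d below 0.2 N and value of joint retainer below 0.04 m), for 0.2 s.
At the end, for the whole second after the job is handed in: Four cartons upright, at rest, released on the board, each within 10 mm of its place and 0.10 rad of its direction (c and d along the board's y, one per empty place; left and right along x); the retainer's face within 8 mm of carton_left or of the carton at place_near (horizontal distance between carton_left and place_left below 0.01 m and angle between the x axis of each of carton_left, carton_right and the x axis of board, either way round below 0.1 rad and angle between each of carton_left, carton_right's own z axis and vertical below 0.08 rad and z of carton_left in the frame of place_left between -0.005 and 0.005 m and linear speed of each of carton_left, carton_right below 0.02 m/s and horizontal distance between carton_right and place_right below 0.01 m and z of carton_right in the frame of place_right between -0.005 and 0.005 m and ((horizontal distance between carton_c and place_far below 0.01 m and angle between the x axis of each of carton_c, carton_d and the y axis of board, either way round below 0.1 rad and angle between each of carton_c, carton_d's own z axis and vertical below 0.08 rad and z of carton_c in the frame of place_far between -0.005 and 0.005 m and linear speed of each of carton_c, carton_d below 0.02 m/s and horizontal distance between carton_d and place_near below 0.01 m and z of carton_d in the frame of place_near between -0.005 and 0.005 m) or (horizontal distance between carton_d and place_far below 0.01 m and angle between the x axis of each of carton_d, carton_c and the y axis of board, either way round below 0.1 rad and angle between each of carton_d, carton_c's own z axis and vertical below 0.08 rad and z of carton_d in the frame of place_far between -0.005 and 0.005 m and linear speed of each of carton_d, carton_c below 0.02 m/s and horizontal distance between carton_c and place_near below 0.01 m and z of carton_c in the frame of place_near between -0.005 and 0.005 m)) and contact force between the fingers and carton_c below 0.2 N and contact force between the fingers and carton_d below 0.2 N and (y of carton_left in the frame of retainer_face above -0.033 m or (horizontal distance between carton_c and place_near below 0.01 m and y of carton_c in the frame of retainer_face above -0.073 m) or (horizontal distance between carton_d and place_near below 0.01 m and y of carton_d in the frame of retainer_face above -0.073 m))); the robot touches nothing.
It fails at once if the short carton is moved by more than 30 mm (distance of short_carton from where it was at the start of the episode above 0.03 m).
It fails at once if the mug is moved by more than 30 mm (distance of mug from where it was at the start of the episode above 0.03 m).
It fails at once if the bowl is moved by more than 30 mm (distance of bowl from where it was at the start of the episode above 0.03 m).
It also fails if it takes over 69 s, if anything falls off the work surface, if the arm or the gripper's body presses on something with over 40 N, if the wrist force passes 120 N, or if a joint passes its speed limit or range.

### The arm

A 6-joint arm with a two-finger parallel gripper is mounted at the origin on the work surface. World frame = base frame: x ahead of the robot, y to its left, z up, the work surface at z = 0. Lengths are in m, angles in rad, forces in N, time in s.
With the tool pointing down it reaches from about 0.35 to 0.975 m from the base axis. Payload 4.9 kg.
Tool frame: the origin (TCP) lies on the mounting face of the last link; the fingertips stand 173 mm ahead of it and the grasp point (between the pads) lies 155 mm ahead of it (tcp_to_grasp is the distance from the TCP to the grasp point, in m); z points along the fingers, y is the line along which they close (so a half turn about z gives the same grasp; the last joint's range is limited). The gripper opens to 85 mm and grips with 20 to 120 N. Pads are 22 mm wide; open, the fingers measure 114 mm over their backs; the gripper's body (76 mm by 85 mm) begins 54 mm behind the grasp point. The pads swing forward as they close: fully open they stand 13 mm farther back than shut.
Start: joints at [-1.41, 0.053, 1.613, -0, 1.476, -0.119], TCP at [0.173, -0.601, 0.405] pointing down, gripper open.
Joint ranges: [-3.01, 3.01], [-1.01, 2.22], [0.06, 2.58], [-1.02, 4.17], [0.09, 2.62], [-3.14, 3.14]. Speed limits (rad/s): [2.57, 2.57, 3.14, 3.14, 3.14, 3.14].

### API

Orientations are given as a rotation vector (axis times angle).
In Python, from station import get_obs, get_image, calibration, finish_job, tcp_to_grasp gives the robot as it stands. The module is installed in compiled form; this text tells all that it offers.
- The arm moves only by the tool arm_command, never from a script. Its argument "plan" is a list that holds one entry, the list of rows, each a list of 6 numbers: the shift along the tool's x, y, z in cm, then the turn, a rotation vector about the tool's x, y, z in rad. A call has 1 to 12 rows; each row is the pose to reach, as a shift and turn from the pose commanded when the call began, along the tool's axes at that moment; what a row does not reach only later rows make up. A row lasts 1/12 s, in which the tool goes at most 41.7 mm and 7.16 degrees, less where a joint would pass 70% of its speed; a pose out of reach is approached as far as the arm can. A call with a gripper value outside its range is refused whole. "gripper" is the closure, from -1 (fully open) to 1 (shut), set as the call begins (left out, the last holds). The fingers move at their own pace and stop on an object; "force" is the grip in N (left out, the last holds). Time passes only in rows, so rows that repeat a pose let the fingers close. It gives the time, the measured TCP pose, the force, the opening and the grip force at its end, in the units of the state.
- get_obs(): the state, without advancing time (a new reading comes with each control period).
- get_image(name): name is "scene" or "side" or "wrist"; returns (picture, depth): 420x560x3 uint8, blue, green, red; 420x560 float32, m along the optical axis (not along the pixel's ray), 0 where there is no reading.
- calibration(name): a dict with "fx", "fy", "cx", "cy" (pixels), "pose" (4x4, takes a point from camera to world coordinates). Camera axes: x right, y up, looking along -z (the intrinsics and any distortion apply to the point x, -y, -z); pixel columns grow to the right and rows downward; lengths in m; the calibration is good to about 2 mm. A picture is of the moment at which its call begins: read the wrist's pose just before it. calibration takes no time and is no camera call; for the wrist camera it gives the pose at the moment of the call.
- finish_job(): hands the job in; it is judged then, once.
The state is a dict: "t": time; "q": joint angles; "dq": joint speeds; "effort": joint torques, N m; "tool_pos": TCP position; "tool_rot": TCP orientation; "contact_force": force on the tool from outside, world axes, zero at the start; "wrist_torque": the same for the moment, N m; "opening": finger opening in m; "grip_force": force on a finger pad.
Only numpy, scipy, OpenCV 4.12 (cv2) and the standard library are available. Lean on these libraries where they do the work, as an engineer would, in place of code of your own. Each camera call takes 0.05 s, during which the arm holds its last target. There are 200 camera calls.

## Working session

There is one attempt and no reset: what is moved stays moved. The work goes in short steps, Python scripts to look and compute and a tool call to move; the robot and the scene stay as the last step left them, time stands still between calls to the robot, and variables do not carry over. Pictures are saved under pics/ and viewed, at most 10 in all, crops included, and the job is handed in when it is done.

Besides the shell and the picture viewer there is one more tool, called after "Call:" by a JSON object that holds its "op" and its "data". arm_command: Moves the arm, as the interface text tells. Its arguments: {"type":"object","properties":{"plan":{"type":"array"},"gripper":{"type":"number"},"force":{"type":"number"}},"required":["plan"]}

```bash
mkdir -p pics; python3 - <<'E'
from station import *
import cv2,numpy as np,json
print(get_obs(), tcp_to_grasp)
for n in("scene","side"):
    im,d=get_image(n);cv2.imwrite(f"pics/{n}0.png",im);np.save(f"{n}0.npy",d);c=calibration(n);print(n,c)
E
```

```text
{'t': 0.0, 'q': array([-1.41000808e+00,  5.33475505e-02,  1.61430679e+00, -4.79788500e-06,
        1.47602119e+00, -1.19021478e-01]), 'dq': array([-7.04601542e-04,  5.08962281e-04, -1.16985876e-03,  3.24121799e-05,
        5.72505250e-04,  5.27811667e-04]), 'effort': array([-2.69561591e-03, -3.93687415e+01, -3.70181608e+01, -1.99059573e-04,
        7.17474803e-03,  7.45482652e-06]), 'tool_pos': array([ 0.17255052, -0.60042204,  0.40346079]), 'tool_rot': array([-3.10883491e+00, -4.37801995e-01,  7.57708847e-05]), 'contact_force': array([-0.24255224, -0.0763049 , -0.01143912]), 'wrist_torque': array([ 0.00805005, -0.03632993, -0.01229907]), 'grip_force': 0.0, 'opening': 0.08541322879512882} 0.1547
scene {'fx': 434.6572127527896, 'fy': 434.6572127527896, 'cx': 283.49206462879505, 'cy': 209.89275903574304, 'pose': array([[ 0.36212121, -0.6230035 ,  0.69335046,  1.25236066],
       [ 0.93205147,  0.25172618, -0.26060314, -0.25944328],
       [-0.01217779,  0.74060824,  0.67182672,  0.75016386],
       [ 0.        ,  0.        ,  0.        ,  1.        ]])}
side {'fx': 511.4542576964161, 'fy': 511.4542576964161, 'cx': 281.0766975735589, 'cy': 210.2412886011704, 'pose': array([[-0.99873091,  0.04347879, -0.02541972,  0.52371435],
       [-0.04612032, -0.58674786,  0.80845523,  0.91974911],
       [ 0.02023569,  0.8086016 ,  0.58800848,  0.74449523],
       [ 0.        ,  0.        ,  0.        ,  1.        ]])}
```

View pics/scene0.png

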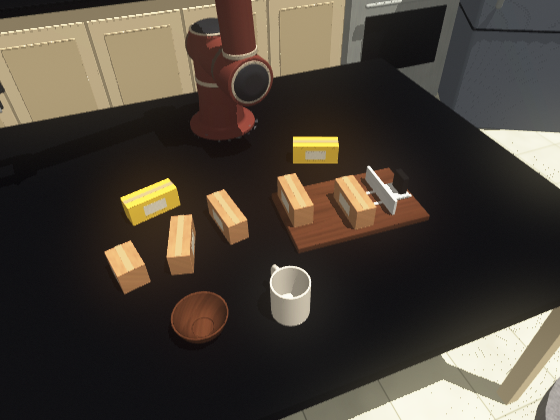

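View pics/side0.png

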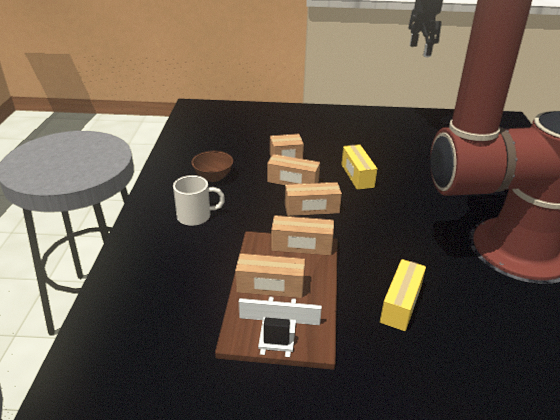

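The scene view shows the board with the laid pair at (295,200) and (354,202) and the retainer at (383,190). The loose long cartons are at (228,216) and (181,244), with the short one at (127,267). Two yellow decoys, the mug and the bowl are also in view. Next I'll measure these from the depth images.

```bash
cat > h.py <<'E'
import cv2,numpy as np
from station import *
def world(d,c):
    v,u=np.mgrid[:d.shape[0],:d.shape[1]]
    p=np.stack([(u-c["cx"])/c["fx"]*d,-(v-c["cy"])/c["fy"]*d,-d],-1)
    return p@c["pose"][:3,:3].T+c["pose"][:3,3]
def tops(P,d,zlo,zhi,mask=None,amin=60):
    m=((d>0)&(P[...,2]>zlo)&(P[...,2]<zhi)&(P[...,0]>.2)&(P[...,0]<1.1)&(abs(P[...,1])<.7))
    if mask is not None:m&=mask
    n,l,s,_=cv2.connectedComponentsWithStats(m.astype(np.uint8),connectivity=4)
    for i in range(1,n):
        if s[i,4]<amin:continue
        q=P[l==i]; r=cv2.minAreaRect((q[:,:2]*1000).astype(np.float32))
        (cx,cy),(w,h),a=r
        if w<h:w,h,a=h,w,a+90
        a=np.deg2rad((a+90)%180-90)
        print(f"px {s[i,:4]} n{s[i,4]} c({cx:.1f},{cy:.1f}) {w:.0f}x{h:.0f} ang {a:.3f} z {np.median(q[:,2])*1000:.1f}")
E
python3 - <<'E'
from h import *
for n in("scene","side"):
    d=np.load(n+"0.npy");P=world(d,calibration(n));im=cv2.imread(f"pics/{n}0.png")
    print(n,"loose");tops(P,d,.054,.066);print("laid");tops(P,d,.072,.084)
    print("board");tops(P,d,.012,.024,amin=800)
E
```

```text
scene loose
px [293 137  46  12] n524 c(305.6,197.1) 128x53 ang 1.176 z 61.9
px [366 166  32  39] n175 c(541.7,270.6) 150x11 ang -0.050 z 61.2
px [394 173  14  15] n60 c(544.8,319.5) 48x17 ang 0.242 z 60.1
px [120 178  57  32] n787 c(353.8,-280.1) 130x55 ang -1.294 z 61.6
px [277 181  37  36] n130 c(509.6,30.0) 140x47 ang 0.309 z 60.2
px [206 189  42  40] n827 c(479.7,-116.3) 135x50 ang 0.155 z 61.8
px [354 211  22   9] n82 c(626.8,177.5) 50x11 ang 1.361 z 60.5
px [166 214  27  46] n996 c(529.6,-237.0) 134x51 ang -0.246 z 61.6
px [104 240  41  39] n917 c(553.4,-360.0) 88x60 ang 0.228 z 61.5
px [273 275  35  14] n137 c(743.5,-56.8) 68x27 ang 1.187 z 59.9
px [271 296  39  15] n141 c(791.5,-76.1) 74x27 ang 1.187 z 59.9
laid
px [395 168  14  14] n110 c(544.3,325.6) 48x19 ang -0.106 z 79.2
px [277 173  37  38] n779 c(502.6,50.8) 133x52 ang -0.045 z 79.9
px [335 175  41  39] n828 c(563.7,181.8) 133x52 ang -0.051 z 79.9
px [272 269  37  16] n150 c(745.0,-57.4) 70x30 ang 1.193 z 77.8
px [270 289  41  16] n156 c(790.0,-75.4) 77x30 ang 1.195 z 78.0
board
px [272 172 158  79] n4291 c(536.6,183.
[... 460 characters left out ...]
504.7,75.5) 128x9 ang -0.050 z 60.5
px [384 260  42  53] n1293 c(303.4,196.6) 137x50 ang 1.180 z 59.8
px [236 275  68  10] n308 c(565.6,207.0) 130x8 ang -0.064 z 60.2
px [239 299  83  14] n554 c(541.9,271.0) 150x12 ang -0.064 z 62.2
px [264 329  26   8] n127 c(544.9,334.8) 43x5 ang -0.054 z 60.0
laid
px [176 178  30  11] n133 c(773.1,-90.2) 68x31 ang 0.276 z 78.5
px [174 186  45  16] n179 c(749.3,-49.0) 101x40 ang 0.316 z 77.1
px [272 216  62  20] n966 c(503.5,53.3) 130x57 ang -0.019 z 77.8
px [236 254  69  25] n1289 c(564.2,182.3) 130x53 ang -0.054 z 77.9
px [264 318  27  11] n254 c(544.8,326.9) 45x19 ang -0.042 z 77.2
board
px [216 232 122 135] n7566 c(537.3,184.3) 348x210 ang 1.518 z 18.0
```

```bash
cat >> h.py <<'E'
from scipy.spatial.transform import Rotation as R
O=np.array([533.6,116.9]);A=-0.051
def b2w(x,y): return O+np.array([[np.cos(A),-np.sin(A)],[np.sin(A),np.cos(A)]])@[x,y]
def go(x,y,z,psi,frm=None):
    """mm, TCP z; from measured pose -> row"""
    o=get_obs();p=o["tool_pos"]*1000;r=R.from_rotvec(o["tool_rot"])
    if frm is not None:p=np.array(frm[:3]);r=R.from_euler("z",frm[3])*R.from_euler("x",np.pi)
    t=R.from_euler("z",psi)*R.from_euler("x",np.pi)
    print("row",np.round(r.inv().apply(np.array([x,y,z])-p)/10,2),np.round((r.inv()*t).as_rotvec(),3))
def where():
    o=get_obs();x=R.from_rotvec(o["tool_rot"]).as_matrix()
    print("t",round(o["t"],2),"tcp",np.round(o["tool_pos"]*1000,1),"psi",round(np.arctan2(x[1,0],x[0,0]),4),"tilt",np.round(x[:2,2],4),"q6",round(o["q"][5],2),"F",np.round(o["contact_force"],1),"open",round(o["opening"]*1000,1),"grip",round(o["grip_force"],1))
E
python3 -c "
from h import *
where();go(494.6,-114,300,.146);print(b2w(67,-27),b2w(-67,27))"
```

```text
t 0.1 tcp [ 172.6 -600.4  403.6] psi 0.2798 tilt [-0.0003  0.0018] q6 -0.12 F [-1.1  0.5  0.2] open 85.5 grip 0.0
row [ 44.38 -37.84  10.44] [-0.002 -0.     0.134]
[599.13648224  86.51958697] [468.06351776 147.28041303]
```

Call:
{"op": "arm_command", "data": {"plan": [[[44.4,-37.85,10.4,0,0,0.134],[44.4,-37.85,10.4,0,0,0.134],[44.4,-37.85,10.4,0,0,0.134],[44.4,-37.85,10.4,0,0,0.134],[44.4,-37.85,10.4,0,0,0.134],[44.4,-37.85,10.4,0,0,0.134],[44.4,-37.85,10.4,0,0,0.134],[44.4,-37.85,10.4,0,0,0.134],[44.4,-37.85,10.4,0,0,0.134],[44.4,-37.85,10.4,0,0,0.134],[44.4,-37.85,10.4,0,0,0.134],[44.4,-37.85,10.4,0,0,0.134]]], "gripper": -1, "force": 50}}

```text
t: 1.1
tool_pos: [0.4449, -0.1882, 0.3164]
tool_rot: [3.133, 0.229, -0.0]
contact_force: [0.4, -0.0, -0.6]
opening: 0.0856
grip_force: 0.0
```

```bash
python3 -c "
from h import *
where();go(494.6,-114,300,.146)"
```

```text
t 1.1 tcp [ 444.9 -188.2  316.4] psi 0.1457 tilt [ 0. -0.] q6 0.87 F [ 0.4 -0.  -0.6] open 85.6 grip 0.0
row [ 6.   -6.62  1.64] [ 0.  0. -0.]
```

Call:
{"op": "arm_command", "data": {"plan": [[[5,-5.5,1.4,0,0,0],[5,-5.5,1.4,0,0,0],[5,-5.5,1.4,0,0,0],[5,-5.5,1.4,0,0,0],[5,-5.5,1.4,0,0,0]]]}}

```text
t: 1.52
tool_pos: [0.4858, -0.1286, 0.3026]
tool_rot: [3.133, 0.23, -0.001]
contact_force: [-0.8, -1.0, 0.1]
opening: 0.085
grip_force: 0.0
```

```bash
python3 -c "
from h import *
where();go(494.6,-114,300,.146)
get_obs()
c=calibration('wrist');im,d=get_image('wrist');cv2.imwrite('pics/w1.png',im)
P=world(d,c);tops(P,d,.052,.068)"
```

```text
t 1.52 tcp [ 485.8 -128.6  302.6] psi 0.1464 tilt [-0.0009 -0.0001] q6 1.02 F [-0.8 -1.   0.1] open 85.0 grip 0.0
row [ 1.09 -1.32  0.26] [0.    0.001 0.   ]
px [ 46  59  22 199] n3200 c(501.6,26.9) 130x4 ang -0.044 z 60.5
px [374  71 164 203] n15037 c(529.7,-236.1) 131x51 ang -0.252 z 60.6
px [224 131  76 178] n12619 c(479.4,-114.9) 130x50 ang 0.160 z 60.7
px [449 381  55  39] n1334 c(354.3,-312.0) 44x40 ang -1.569 z 60.6
```

```bash
python3 -c "
from h import *
where();go(494.3,-113,300,.153);go(494.3,-113,190,.153)"
```

```text
t 1.57 tcp [ 485.6 -129.2  302.9] psi 0.1451 tilt [-0.0003 -0.0003] q6 1.02 F [ 1.  -0.6  0.2] open 85.7 grip 0.0
row [ 1.09 -1.48  0.29] [ 0.     0.    -0.008]
row [ 1.1  -1.48 11.29] [ 0.     0.    -0.008]
```

Call:
{"op": "arm_command", "data": {"plan": [[[1.1,-1.48,0.3,0,0,-0.008],[1.1,-1.48,3,0,0,-0.008],[1.1,-1.48,6,0,0,-0.008],[1.1,-1.48,8.5,0,0,-0.008],[1.1,-1.48,10.5,0,0,-0.008],[1.1,-1.48,11.3,0,0,-0.008],[1.1,-1.48,11.3,0,0,-0.008],[1.1,-1.48,11.3,0,0,-0.008]]]}}

```text
t: 2.23
tool_pos: [0.4947, -0.1133, 0.1906]
tool_rot: [3.132, 0.239, 0.001]
contact_force: [0.1, -1.2, 0.3]
opening: 0.0853
grip_force: 0.0
```

Call:
{"op": "arm_command", "data": {"plan": [[[0,0,0,0,0,0],[0,0,0,0,0,0],[0,0,0,0,0,0],[0,0,0,0,0,0],[0,0,0,0,0,0],[0,0,0,0,0,0],[0,0,0,0,0,0],[0,0,0,0,0,0]]], "gripper": 1, "force": 50}}

```text
t: 2.9
tool_pos: [0.4956, -0.1128, 0.1918]
tool_rot: [3.131, 0.242, 0.004]
contact_force: [-1.0, -1.0, 6.2]
opening: 0.0498
grip_force: 53.2
```

```bash
python3 -c "
from h import *
where()"
```

```text
t 2.9 tcp [ 495.6 -112.8  191.8] psi 0.154 tilt [ 0.0027 -0.0014] q6 1.05 F [-1.  -1.   6.2] open 49.8 grip 53.2
```

```bash
python3 -c "
from h import *
t=b2w(68.5,-12.1);print(t);go(495.6,-112.8,310,.154);go(*t,310,1.52)"
```

```text
[601.39410254 101.32374687]
row [  0.03   0.03 -11.82] [ 0.002 -0.002  0.   ]
row [ 13.77 -19.51 -11.83] [ 3.000e-03 -1.000e-03 -1.366e+00]
```

Call:
{"op": "arm_command", "data": {"plan": [[[0,0,-1,0,0,0],[0,0,-4,0,0,0],[0,0,-8,0,0,0],[0,0,-11.8,0,0,0],[1.5,-2,-11.8,0,0,-0.12],[3,-4,-11.8,0,0,-0.24],[4.5,-6.5,-11.8,0,0,-0.36],[6,-8.5,-11.8,0,0,-0.48],[7.5,-10.5,-11.8,0,0,-0.6],[9,-12.5,-11.8,0,0,-0.72],[10.5,-14.5,-11.8,0,0,-0.84],[12,-17,-11.8,0,0,-0.96]]]}}

```text
t: 3.9
tool_pos: [0.5872, 0.0749, 0.3076]
tool_rot: [-2.662, -1.668, 0.002]
contact_force: [-0.1, -0.3, -1.9]
opening: 0.0495
grip_force: 52.6
```

```bash
python3 -c "
from h import *
where();t=b2w(68.5,-12.1);go(*t,310,1.52)"
```

```text
t 3.9 tcp [587.2  74.9 307.6] psi 1.1193 tilt [-0.0014 -0.0003] q6 0.45 F [-0.1 -0.3 -1.9] open 49.5 grip 52.6
row [ 3.    0.13 -0.24] [-0.001  0.001 -0.401]
```

Call:
{"op": "arm_command", "data": {"plan": [[[1.0,0.05,-0.3,0,0,-0.12],[2,0.1,-0.3,0,0,-0.24],[3,0.1,-0.3,0,0,-0.36],[3.0,0.1,-0.3,0,0,-0.401],[3.0,0.1,-0.3,0,0,-0.401],[3.0,0.1,-0.3,0,0,-0.401],[3.0,0.1,-0.3,0,0,-0.401]]]}}

```text
t: 4.48
tool_pos: [0.601, 0.1003, 0.3106]
tool_rot: [-2.284, -2.157, 0.001]
contact_force: [0.5, 0.5, -2.4]
opening: 0.0498
grip_force: 52.6
```

```bash
python3 -c "
from h import *
where()
for n in('side','scene'):
    im,d=get_image(n);P=world(d,calibration(n));print(n);tops(P,d,.172,.184);tops(P,d,.072,.084)
    cv2.imwrite(f'pics/{n}1.png',im)
c=calibration('wrist');im,d=get_image('wrist');P=world(d,c);print('wrist');tops(P,d,.072,.084);tops(P,d,.15,.19);cv2.imwrite('pics/w2.png',im)
t=b2w(68.5,-12.1);go(*t,310,1.52);go(*t,211,1.52)"
```

```text
t 4.48 tcp [601.  100.3 310.6] psi 1.5136 tilt [-0.001 -0.   ] q6 0.1 F [ 0.5  0.5 -2.4] open 49.8 grip 52.6
side
px [235 184  40  32] n740 c(601.6,108.9) 91x73 ang 1.259 z 178.8
px [176 178  30  11] n123 c(773.3,-91.3) 68x27 ang 0.262 z 77.7
px [174 186  47  16] n182 c(747.6,-48.3) 105x37 ang 0.282 z 77.6
px [272 216  62  21] n970 c(503.7,51.7) 129x56 ang -0.035 z 77.8
px [236 254  69  25] n1291 c(564.2,182.5) 130x55 ang -0.061 z 77.8
px [264 318  27  12] n252 c(544.9,327.0) 45x21 ang -0.078 z 77.6
scene
px [294 167  46  26] n675 c(599.3,59.3) 82x72 ang 1.457 z 180.8
px [395 168  14  14] n108 c(544.0,326.5) 45x20 ang -0.016 z 79.7
px [277 173  24  39] n414 c(503.0,49.0) 134x49 ang -0.079 z 79.9
px [347 182  29  32] n423 c(582.4,180.2) 98x51 ang -0.042 z 80.0
px [272 269  37  16] n142 c(745.6,-57.3) 70x30 ang 1.172 z 78.3
px [270 288  41  17] n149 c(789.5,-75.2) 77x30 ang 1.191 z 77.9
wrist
px [101  55 222  88] n18724 c(564.0,182.7) 130x50 ang -0.056 z 78.7
px [ 53 263 142  65] n5075 c(486.9,54.6) 98x47 ang -0.039 z 78.6
px [435 407  24  13] n164 c(723.6,-66.9) 15x8 ang 0.597 z 76.2
px [165 167 236 188] n28536 c(601.6,116.8) 77x67 ang -0.060 z 179.6
px [118 294  23   7] n86 c(552.1,116.1) 8x2 ang -0.113 z 188.4
px [425 294  19   7] n76 c(650.5,110.2) 7x2 ang 0.127 z 188.2
px [142 300  23  15] n245 c(558.4,110.6) 9x3 ang -0.254 z 186.6
px [401 300  23  15] n255 c(644.0,105.6) 9x2 ang -0.039 z 186.9
row [0.11 0.02 0.09] [-0.     0.    -0.006]
row [0.11 0.02 9.99] [-0.     0.    -0.006]
```

Call:
{"op": "arm_command", "data": {"plan": [[[0.1,0.02,1.5,0,0,-0.006],[0.1,0.02,4,0,0,-0.006],[0.1,0.02,6,0,0,-0.006],[0.1,0.02,7.5,0,0,-0.006],[0.1,0.02,8.5,0,0,-0.006],[0.1,0.02,9.3,0,0,-0.006],[0.1,0.02,9.8,0,0,-0.006],[0.1,0.02,10.0,0,0,-0.006],[0.1,0.02,10.0,0,0,-0.006],[0.1,0.02,10.0,0,0,-0.006]]]}}

```text
t: 5.47
tool_pos: [0.6021, 0.1015, 0.212]
tool_rot: [2.276, 2.164, 0.002]
contact_force: [0.4, 0.3, -1.8]
opening: 0.0494
grip_force: 52.7
```

```bash
python3 -c "
from h import *
where()
t=b2w(68.5,-12.1);go(*t,211,1.52)
c=calibration('wrist');im,d=get_image('wrist');P=world(d,c);print('wrist');tops(P,d,.070,.086);cv2.imwrite('pics/w3.png',im)"
```

```text
t 5.47 tcp [602.1 101.5 212. ] psi 1.5207 tilt [0.0016 0.0001] q6 0.1 F [ 0.4  0.3 -1.8] open 49.4 grip 52.7
row [-0.02 -0.07  0.1 ] [ 0.002 -0.     0.001]
wrist
px [  0   0 363 164] n58467 c(571.0,180.8) 116x47 ang -0.047 z 78.7
px [168 174 230 181] n26214 c(602.8,117.9) 77x67 ang -0.046 z 80.7
px [104 363  60  57] n1392 c(541.1,64.8) 31x10 ang 0.752 z 78.4
```

View pics/w3.png

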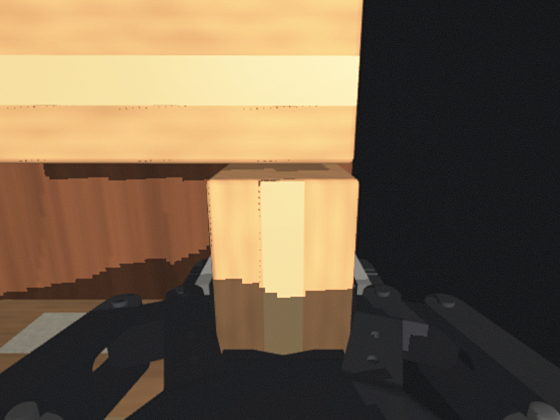

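The wrist view shows the held carton's end at row 180, about 6 mm clear of carton_left's side at row 162. Its outer edge at column 357 is flush with carton_left's end. I'll lower it and release.

Call:
{"op": "arm_command", "data": {"plan": [[[0,-0.03,0.06,0,0,0],[0,-0.03,0.12,0,0,0],[0,-0.03,0.12,0,0,0]]]}}

```text
t: 5.77
tool_pos: [0.6014, 0.1015, 0.2101]
tool_rot: [2.276, 2.165, 0.001]
contact_force: [0.2, -0.5, -3.4]
opening: 0.0498
grip_force: 52.7
```

Call:
{"op": "arm_command", "data": {"plan": [[[0,0,0,0,0,0],[0,0,0,0,0,0],[0,0,0,0,0,0],[0,0,0,0,0,0],[0,0,0,0,0,0],[0,0,-2,0,0,0],[0,0,-5,0,0,0],[0,0,-8.5,0,0,0],[0,0,-11,0,0,0],[0,0,-11,0,0,0],[0,0,-11,0,0,0]]], "gripper": -1}}

```text
t: 6.68
tool_pos: [0.602, 0.1015, 0.3225]
tool_rot: [2.274, 2.163, 0.006]
contact_force: [0.1, 0.3, -0.0]
opening: 0.0852
grip_force: 0.0
```

```bash
python3 -c "
from h import *
where()
for n in('side','scene'):
    im,d=get_image(n);P=world(d,calibration(n));print(n);tops(P,d,.072,.084)
u=np.array([np.cos(-.25),np.sin(-.25)]);g=np.array([530,-236.3])-15*u
print(g);go(*g,330,-.25)"
```

```text
t 6.68 tcp [602.  101.5 322.5] psi 1.5208 tilt [0.005  0.0002] q6 0.1 F [ 0.1  0.3 -0. ] open 85.2 grip 0.0
side
px [176 178  30  11] n127 c(773.5,-92.3) 68x28 ang 0.254 z 77.2
px [174 186  46  16] n177 c(747.7,-47.4) 104x37 ang 0.305 z 77.8
px [236 214  69  64] n2274 c(561.8,115.5) 190x130 ang 1.531 z 77.9
px [272 216  62  21] n968 c(503.7,50.8) 129x57 ang -0.033 z 77.8
px [264 318  27  12] n253 c(544.8,326.7) 45x20 ang -0.075 z 77.5
scene
px [395 168  14  14] n108 c(545.7,325.8) 44x20 ang -0.115 z 79.5
px [277 173  99  55] n2311 c(534.7,116.7) 190x187 ang -0.058 z 79.9
px [272 269  37  17] n148 c(744.8,-56.9) 70x33 ang 1.166 z 77.7
px [270 290  39  16] n144 c(790.7,-79.3) 73x26 ang 1.086 z 78.2
[ 515.46631367 -232.58894061]
row [-33.79  -6.86  -1.13] [-1.000e-03  2.000e-03  1.771e+00]
```

Call:
{"op": "arm_command", "data": {"plan": [[[-2.8,-0.6,-1,0,0,0.12],[-5.6,-1.1,-1,0,0,0.24],[-8.4,-1.7,-1,0,0,0.36],[-11.2,-2.3,-1,0,0,0.48],[-14,-2.9,-1,0,0,0.6],[-16.8,-3.4,-1,0,0,0.72],[-19.6,-4,-1,0,0,0.84],[-22.4,-4.6,-1,0,0,0.96],[-25.2,-5.1,-1,0,0,1.08],[-28,-5.7,-1,0,0,1.2],[-31,-6.3,-1,0,0,1.32],[-33.8,-6.86,-1,0,0,1.44]]]}}

```text
t: 7.78
tool_pos: [0.5147, -0.2338, 0.3272]
tool_rot: [-3.137, -0.117, 0.006]
contact_force: [1.0, 0.2, -0.2]
opening: 0.0855
grip_force: 0.0
```

```bash
python3 -c "
from h import *
where();go(515.5,-232.6,300,-.25)"
```

```text
t 7.78 tcp [ 514.7 -233.8  327.2] psi 0.0747 tilt [-0.0036  0.0021] q6 0.94 F [ 1.   0.2 -0.2] open 85.5 grip 0.0
row [ 0.1  -0.11  2.72] [-0.002  0.004  0.325]
```

Call:
{"op": "arm_command", "data": {"plan": [[[0.1,0,0.7,-0.001,0.002,0.12],[0.1,0,1.5,-0.002,0.004,0.24],[0.1,0,2.5,-0.002,0.004,0.32],[0.1,0,2.6,-0.002,0.004,0.33],[0.1,0,2.6,-0.002,0.004,0.33],[0.1,0,2.6,-0.002,0.004,0.33]]]}}

```text
t: 8.28
tool_pos: [0.5167, -0.2324, 0.3028]
tool_rot: [3.117, -0.387, 0.003]
contact_force: [0.2, -0.4, 0.6]
opening: 0.0854
grip_force: 0.0
```

```bash
python3 -c "
from h import *
where()
c=calibration('wrist');im,d=get_image('wrist');P=world(d,c);tops(P,d,.052,.068)
u=np.array([np.cos(-.247),np.sin(-.247)]);g=np.array([529.9,-236.2])-15*u
print(g);go(*g,190,-.247)"
```

```text
t 8.28 tcp [ 516.7 -232.4  302.8] psi -0.2473 tilt [ 0.0021 -0.0013] q6 1.26 F [ 0.2 -0.4  0.6] open 85.4 grip 0.0
px [391  35 135 164] n13224 c(553.4,-359.5) 85x61 ang 0.235 z 60.6
px [247 102  78 186] n13408 c(529.7,-236.3) 130x50 ang -0.252 z 60.8
[ 515.35524591 -232.5325583 ]
row [-0.19  0.04 11.35] [ 0.001 -0.004 -0.001]
```

Call:
{"op": "arm_command", "data": {"plan": [[[-0.1,0,0.3,0,0,-0.003],[-0.1,0,3,0,0,-0.003],[-0.1,0,6,0,0,-0.003],[-0.1,0,8.5,0,0,-0.003],[-0.1,0,10.5,0,0,-0.003],[-0.1,0,11.3,0,0,-0.003],[-0.1,0,11.3,0,0,-0.003],[-0.1,0,11.3,0,0,-0.003]]]}}

```text
t: 9.0
tool_pos: [0.5167, -0.2327, 0.1914]
tool_rot: [3.116, -0.385, 0.007]
contact_force: [-0.1, -0.1, 0.7]
opening: 0.0852
grip_force: 0.0
```

Call:
{"op": "arm_command", "data": {"plan": [[[0,0,0,0,0,0],[0,0,0,0,0,0],[0,0,0,0,0,0],[0,0,0,0,0,0],[0,0,0,0,0,0],[0,0,0,0,0,0],[0,0,0,0,0,0],[0,0,0,0,0,0]]], "gripper": 1, "force": 50}}

```text
t: 9.67
tool_pos: [0.5171, -0.2332, 0.1926]
tool_rot: [3.115, -0.385, 0.011]
contact_force: [-0.3, -0.3, 6.1]
opening: 0.05
grip_force: 53.4
```

```bash
python3 -c "
from h import *
where();o=get_obs()['tool_pos'][:2]*1000
k=(o-[529.8,-236.25])@[np.cos(-.25),np.sin(-.25)];print(k)
t=b2w(-68.5,28+k);print(t);go(*t,310,1.52)"
```

```text
t 9.67 tcp [ 517.1 -233.2  192.6] psi -0.2462 tilt [ 0.0064 -0.004 ] q6 1.26 F [-0.3 -0.3  6.1] open 50.0 grip 53.4
-13.06087134600508
[465.95063027 135.31169029]
row [-13.86 -34.46 -11.92] [ 0.008 -0.003 -1.766]
```

Call:
{"op": "arm_command", "data": {"plan": [[[0,0,-1,0,0,0],[0,0,-4,0,0,0],[0,0,-8,0,0,0],[0,0,-11.9,0,0,0],[-1,-2.4,-11.9,0,0,-0.12],[-2,-4.8,-11.9,0,0,-0.24],[-3,-7.2,-11.9,0,0,-0.36],[-4,-9.6,-11.9,0,0,-0.48],[-4.9,-12,-11.9,0,0,-0.6],[-5.8,-14.4,-11.9,0,0,-0.72],[-6.7,-16.8,-11.9,0,0,-0.84],[-7.6,-19.2,-11.9,0,0,-0.96]]]}}

```text
t: 10.67
tool_pos: [0.488, -0.0263, 0.3087]
tool_rot: [2.938, 1.105, 0.002]
contact_force: [0.3, 0.4, -3.3]
opening: 0.0493
grip_force: 52.9
```

```bash
python3 -c "
from h import *
where();go(466,135.3,310,1.52)"
```

```text
t 10.67 tcp [488.  -26.3 308.7] psi 0.7196 tilt [ 0.0024 -0.0019] q6 0.65 F [ 0.3  0.4 -3.3] open 49.3 grip 52.9
row [  8.99 -13.6   -0.16] [ 0.003  0.001 -0.8  ]
```

Call:
{"op": "arm_command", "data": {"plan": [[[1.2,-2,-0.2,0,0,-0.12],[2.5,-4,-0.2,0,0,-0.24],[3.8,-6,-0.2,0,0,-0.36],[5.2,-8,-0.2,0,0,-0.48],[6.5,-10,-0.2,0,0,-0.6],[7.8,-12,-0.2,0,0,-0.7],[8.9,-13.4,-0.2,0,0,-0.79],[8.9,-13.4,-0.2,0,0,-0.79],[8.9,-13.4,-0.2,0,0,-0.79],[8.9,-13.4,-0.2,0,0,-0.79]]]}}

```text
t: 11.5
tool_pos: [0.4682, 0.1317, 0.3104]
tool_rot: [2.293, 2.142, 0.0]
contact_force: [-0.4, -0.8, -3.3]
opening: 0.0497
grip_force: 52.8
```

```bash
python3 -c "
from h import *
where();go(466,135.3,310,1.52);go(466,135.3,211.5,1.52)
c=calibration('wrist');im,d=get_image('wrist');P=world(d,c);tops(P,d,.070,.084);tops(P,d,.15,.19)
im,d=get_image('scene');P=world(d,calibration('scene'));tops(P,d,.172,.184);tops(P,d,.072,.084)"
```

```text
t 11.5 tcp [468.2 131.7 310.4] psi 1.5029 tilt [ 0.0029 -0.0029] q6 0.19 F [-0.4 -0.8 -3.3] open 49.7 grip 52.8
row [ 0.35 -0.24  0.04] [ 0.003  0.003 -0.017]
row [ 0.37 -0.28  9.89] [ 0.003  0.003 -0.017]
px [360  94 183  85] n14219 c(574.9,182.1) 109x50 ang -0.051 z 78.8
px [432 181  96 148] n9844 c(600.4,97.3) 108x51 ang 1.529 z 78.6
px [397 289  31  16] n321 c(558.2,71.9) 20x7 ang -0.221 z 77.4
px [165  83 236 272] n42038 c(470.5,162.0) 96x77 ang 1.497 z 178.1
px [105 294  37   9] n120 c(418.6,147.9) 11x3 ang -0.071 z 188.2
px [424 294  20   8] n85 c(517.8,141.3) 8x2 ang 0.010 z 187.9
px [142 300  24  17] n269 c(427.1,142.7) 11x4 ang 0.248 z 186.5
px [401 300  23  16] n256 c(511.5,136.9) 9x3 ang 0.003 z 186.6
px [335 131  20  16] n215 c(473.1,183.6) 52x48 ang -0.111 z 178.9
px [297 134  28  19] n322 c(464.1,104.5) 75x52 ang -0.148 z 180.0
px [395 168  14  14] n106 c(545.7,326.3) 44x19 ang -0.075 z 79.5
px [277 173  99  55] n2562 c(533.1,116.3) 190x187 ang -0.047 z 79.9
px [272 269  37  16] n152 c(745.3,-57.3) 70x32 ang 1.179 z 78.1
px [270 288  39  17] n147 c(790.5,-79.8) 73x25 ang 1.043 z 78.5
```

Call:
{"op": "arm_command", "data": {"plan": [[[0.35,-0.25,0.3,0,0,-0.017],[0.35,-0.25,3,0,0,-0.017],[0.35,-0.25,5.5,0,0,-0.017],[0.35,-0.25,7.5,0,0,-0.017],[0.35,-0.25,8.5,0,0,-0.017],[0.35,-0.25,9.3,0,0,-0.017],[0.35,-0.25,9.7,0,0,-0.017],[0.35,-0.25,9.8,0,0,-0.017],[0.35,-0.25,9.8,0,0,-0.017],[0.35,-0.25,9.8,0,0,-0.017]]]}}

```text
t: 12.43
tool_pos: [0.4673, 0.1355, 0.214]
tool_rot: [2.272, 2.161, 0.005]
contact_force: [1.0, 0.2, -1.8]
opening: 0.0499
grip_force: 52.7
```

```bash
python3 -c "
from h import *
where();go(466,135.3,211,1.52)
c=calibration('wrist');im,d=get_image('wrist');cv2.imwrite('pics/w4.png',im)"
```

```text
t 12.43 tcp [467.3 135.5 214. ] psi 1.5208 tilt [ 0.0061 -0.002 ] q6 0.18 F [ 1.   0.2 -1.8] open 49.9 grip 52.7
row [-0.02 -0.13  0.3 ] [0.006 0.002 0.001]
```

View pics/w4.png

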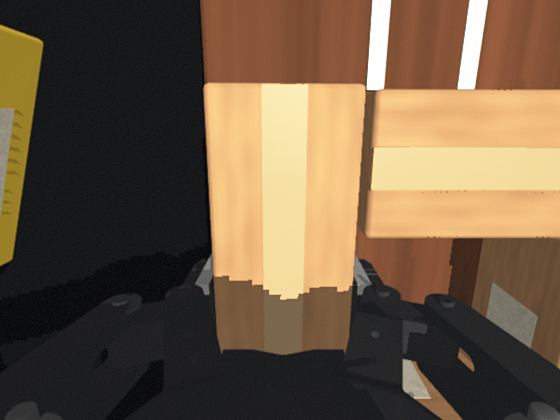

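The carton's end at row 84 sits about 2 mm beyond carton_left's far side at row 90. The gap beside it, columns 365–375, is about 3 mm. I'll lower it and release.

Call:
{"op": "arm_command", "data": {"plan": [[[0,-0.1,0.1,0.003,0.001,0],[0,-0.1,0.2,0.003,0.001,0],[0,-0.1,0.3,0.003,0.001,0],[0,-0.1,0.3,0.003,0.001,0],[0,-0.1,0.3,0.003,0.001,0]]]}}

```text
t: 12.9
tool_pos: [0.466, 0.1354, 0.2109]
tool_rot: [2.275, 2.165, 0.0]
contact_force: [-3.4, -2.7, 5.2]
opening: 0.0495
grip_force: 53.6
```

Call:
{"op": "arm_command", "data": {"plan": [[[0,0,0,0,0,0],[0,0,0,0,0,0],[0,0,0,0,0,0],[0,0,0,0,0,0],[0,0,0,0,0,0],[0,0,-2,0,0,0],[0,0,-5,0,0,0],[0,0,-8.5,0,0,0],[0,0,-11,0,0,0],[0,0,-11,0,0,0],[0,0,-11,0,0,0]]], "gripper": -1}}

```text
t: 13.82
tool_pos: [0.4661, 0.1357, 0.3218]
tool_rot: [2.273, 2.162, 0.005]
contact_force: [0.3, -0.1, -0.5]
opening: 0.0854
grip_force: 0.0
```

```bash
python3 -c "
from h import *
where()
im,d=get_image('scene');P=world(d,calibration('scene'));cv2.imwrite('pics/scene2.png',cv2.resize(im[120:270,220:450],None,fx=3,fy=3));tops(P,d,.072,.084)
im,d=get_image('side');P=world(d,calibration('side'));tops(P,d,.072,.084)
m=(P[...,2]>.055)&(P[...,2]<.068)&(abs(P[...,1]-.27)<.03)&(abs(P[...,0]-.54)<.06);q=P[m]*1000;print('plate',len(q),[np.percentile(q[:,1]-(-.051)*(q[:,0]-545),p) for p in(2,50,98)])"
```

```text
t 13.82 tcp [466.1 135.7 321.8] psi 1.5208 tilt [ 0.0053 -0.0006] q6 0.18 F [ 0.3 -0.1 -0.5] open 85.4 grip 0.0
px [277 162  99  66] n3276 c(532.6,116.7) 192x185 ang -0.058 z 79.9
px [395 168  14  14] n111 c(545.8,324.7) 50x19 ang -0.079 z 79.3
px [272 269  37  16] n148 c(744.9,-57.1) 70x31 ang 1.165 z 77.9
px [270 288  41  17] n158 c(789.7,-75.0) 77x31 ang 1.204 z 78.0
px [176 178  30  11] n127 c(773.7,-93.1) 68x30 ang 0.267 z 78.1
px [174 186  47  15] n181 c(747.1,-49.2) 106x39 ang 0.325 z 77.4
px [236 214  69  65] n2268 c(562.9,114.2) 191x130 ang 1.549 z 77.9
px [272 216  62  66] n2095 c(506.0,118.6) 191x129 ang 1.535 z 77.8
px [264 318  27  12] n254 c(544.8,326.6) 45x21 ang -0.038 z 77.7
plate 421 [np.float64(266.12030382045367), np.float64(273.0085887233194), np.float64(275.8582369159944)]
```

View pics/scene2.png

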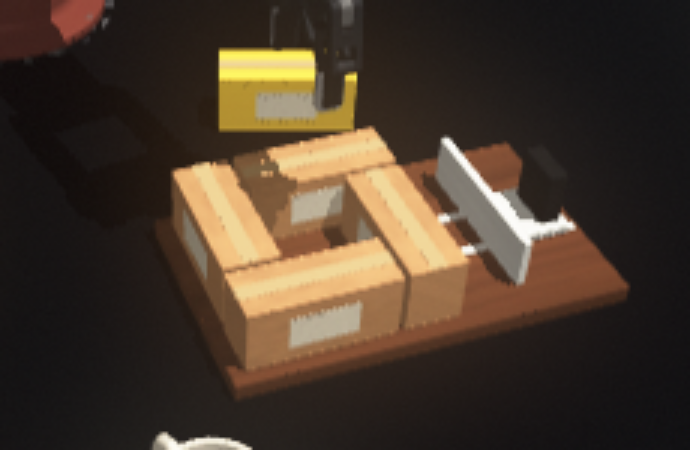

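The scene crop shows a closed pinwheel with thin seams and the square hole, the retainer still well back, and the black grip behind it. I'll grip it across its 45 mm width, which needs no turn and avoids a jolt along the track.

```bash
python3 -c "
from h import *
where();go(545,326.3,300,1.52)"
```

```text
t 13.92 tcp [465.1 135.5 318.5] psi 1.5208 tilt [-0.001  -0.0014] q6 0.18 F [-0.6 -0.1  0. ] open 85.2 grip 0.0
row [19.46  7.03  1.82] [-0.001  0.001  0.001]
```

Call:
{"op": "arm_command", "data": {"plan": [[[2.6,1,0,0,0,0],[6.1,2.3,0.5,0,0,0],[9.7,3.5,1.0,0,0,0],[13.5,4.9,1.5,0,0,0],[17,6.1,1.8,0,0,0],[19.4,7,1.8,0,0,0],[19.4,7,1.8,0,0,0],[19.4,7,1.8,0,0,0],[19.4,7,1.8,0,0,0]]]}}

```text
t: 14.67
tool_pos: [0.5445, 0.3253, 0.2993]
tool_rot: [2.276, 2.165, -0.006]
contact_force: [0.0, 0.3, -0.6]
opening: 0.0853
grip_force: 0.0
```

```bash
python3 -c "
from h import *
c=calibration('wrist');im,d=get_image('wrist');P=world(d,c);tops(P,d,.070,.086);print('plate');tops(P,d,.056,.068)
where();go(545,326.3,213,1.52)"
```

```text
px [249 211  71  30] n2011 c(544.7,327.8) 45x18 ang -0.051 z 78.3
plate
px [251 206  66   6] n313 c(544.9,336.0) 43x1 ang -0.052 z 62.2
px [187 285 192  16] n2828 c(541.0,272.0) 139x9 ang -0.048 z 64.0
px [  0 317  19  23] n215 c(331.1,250.5) 17x12 ang 1.451 z 60.2
px [192 359  18   8] n76 c(473.4,213.3) 13x2 ang -0.056 z 58.3
t 14.72 tcp [544.6 324.9 299.9] psi 1.5202 tilt [-0.0018 -0.0026] q6 0.47 F [-0.4 -0.5  0.2] open 85.2 grip 0.0
row [0.16 0.05 8.69] [-0.002  0.003  0.   ]
```

Call:
{"op": "arm_command", "data": {"plan": [[[0.23,0.05,1.5,0,0,0],[0.23,0.05,4,0,0,0],[0.23,0.05,6.5,0,0,0],[0.23,0.05,8,0,0,0],[0.23,0.05,8.7,0,0,0],[0.23,0.05,8.7,0,0,0],[0.23,0.05,8.7,0,0,0]]]}}

```text
t: 15.3
tool_pos: [0.546, 0.3278, 0.2147]
tool_rot: [2.276, 2.164, -0.0]
contact_force: [-0.9, 0.1, 0.3]
opening: 0.0852
grip_force: 0.0
```

Call:
{"op": "arm_command", "data": {"plan": [[[0,0,0,0,0,0],[0,0,0,0,0,0],[0,0,0,0,0,0],[0,0,0,0,0,0],[0,0,0,0,0,0],[0,0,0,0,0,0],[0,0,0,0,0,0],[0,0,0,0,0,0]]], "gripper": 1, "force": 25}}

```text
t: 15.97
tool_pos: [0.5452, 0.3285, 0.2162]
tool_rot: [-2.275, -2.165, 0.003]
contact_force: [-6.8, -0.9, 8.0]
opening: 0.0449
grip_force: 27.8
```

```bash
python3 -c "
from h import *
where()"
```

```text
t 15.97 tcp [545.2 328.5 216.2] psi 1.521 tilt [-0.0019 -0.0006] q6 0.48 F [-6.8 -0.9  8. ] open 44.9 grip 27.8
```

Call:
{"op": "arm_command", "data": {"plan": [[[-0.5,0.05,0,0,0,0],[-1.1,0.05,0,0,0,0],[-1.7,0.05,0,0,0,0],[-2.3,0.05,0,0,0,0],[-2.9,0.05,0,0,0,0],[-3.5,0.05,0,0,0,0],[-4.0,0.05,0,0,0,0],[-4.5,0.05,0,0,0,0],[-4.8,0.05,0,0,0,0],[-5.0,0.05,0,0,0,0],[-5.0,0.05,0,0,0,0],[-5.0,0.05,0,0,0,0]]]}}

```text
t: 16.97
tool_pos: [0.5429, 0.2787, 0.2162]
tool_rot: [-2.275, -2.164, 0.004]
contact_force: [-9.1, -0.4, 9.7]
opening: 0.0445
grip_force: 28.0
```

```bash
python3 -c "
from h import *
where()
c=calibration('wrist');im,d=get_image('wrist');P=world(d,c);tops(P,d,.070,.086);print('plate');tops(P,d,.056,.068)
n='side';im,d=get_image(n);P=world(d,calibration(n));cv2.imwrite('pics/side3.png',cv2.resize(im[200:360,200:400],None,fx=3.5,fy=3.5,interpolation=2));tops(P,d,.070,.084);tops(P,d,.056,.068)"
```

```text
t 16.97 tcp [542.9 278.7 216.2] psi 1.5209 tilt [-0.0032 -0.0003] q6 0.4 F [-9.1 -0.4  9.7] open 44.5 grip 28.0
px [188 267 190  70] n7469 c(542.2,280.0) 72x23 ang -0.045 z 78.3
plate
px [195 253 177  27] n2032 c(542.6,287.5) 72x7 ang -0.052 z 62.3
px [109 375  58  45] n977 c(470.6,221.5) 31x10 ang 0.796 z 62.9
px [399 376  58  44] n941 c(608.2,214.0) 32x10 ang -0.894 z 62.4
px [176 178  30  12] n145 c(772.9,-90.4) 68x29 ang 0.253 z 77.2
px [174 186  47  16] n218 c(747.2,-49.2) 106x39 ang 0.302 z 76.5
px [236 214  24  61] n855 c(607.3,112.5) 186x40 ang 1.542 z 77.9
px [305 219  29  63] n1438 c(471.4,121.3) 186x60 ang 1.536 z 77.9
px [260 297  40  13] n317 c(542.3,279.6) 70x22 ang -0.037 z 77.3
px [178 184  27   8] n104 c(773.1,-95.2) 61x22 ang 0.211 z 62.5
px [175 196  34  11] n146 c(762.3,-41.0) 77x31 ang 0.166 z 61.8
px [384 260  42  51] n1257 c(303.6,197.0) 133x50 ang 1.181 z 59.9
px [254 276  10  11] n68 c(585.4,213.2) 24x14 ang -1.243 z 62.7
px [316 281  17  12] n96 c(463.4,217.5) 36x17 ang 0.723 z 62.2
px [260 306  40  10] n184 c(542.2,286.6) 70x8 ang -0.045 z 62.3
```

View pics/side3.png

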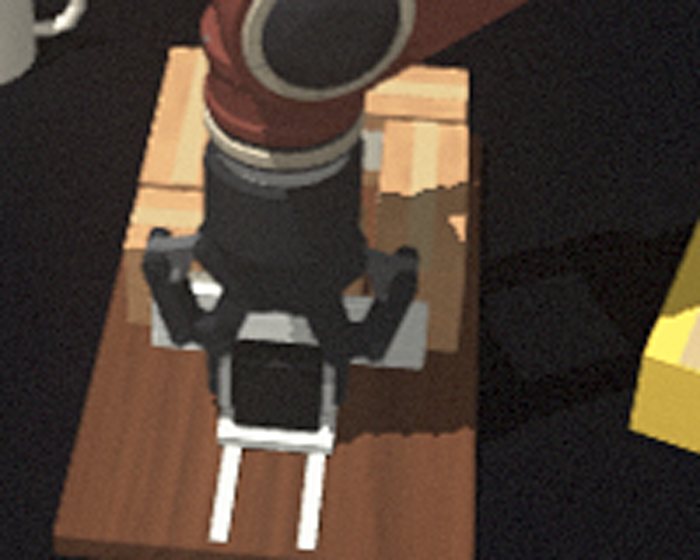

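The side crop shows the gripper holding the grip, with the plate about 7 mm short of the layer. I'll creep forward and watch the force.

Call:
{"op": "arm_command", "data": {"plan": [[[-0.1,0,0,0,0,0],[-0.2,0,0,0,0,0],[-0.3,0,0,0,0,0],[-0.4,0,0,0,0,0],[-0.45,0,0,0,0,0],[-0.45,0,0,0,0,0]]]}}

```text
t: 17.57
tool_pos: [0.5427, 0.2745, 0.2162]
tool_rot: [-2.274, -2.164, 0.003]
contact_force: [-11.4, 2.6, 9.7]
opening: 0.0449
grip_force: 27.9
```

Call:
{"op": "arm_command", "data": {"plan": [[[-0.03,0,0,0,0,0],[-0.06,0,0,0,0,0],[-0.09,0,0,0,0,0],[-0.12,0,0,0,0,0]]]}}

```text
t: 17.9
tool_pos: [0.5426, 0.2734, 0.2162]
tool_rot: [-2.274, -2.164, 0.002]
contact_force: [-9.7, 2.9, 9.5]
opening: 0.0446
grip_force: 27.9
```

```bash
python3 -c "
from h import *
where()
n='side';im,d=get_image(n);P=world(d,calibration(n))
c=calibration('wrist');iw,dw=get_image('wrist');W=world(dw,c)
for Q,D in((P,d),(W,dw)):
  X=(Q[...,:2]*1000-O)@np.array([[np.cos(A),-np.sin(A)],[np.sin(A),np.cos(A)]]);z=Q[...,2]*1000
  m=(D>0)&(abs(X[...,0])<75)&(abs(X[...,0])>40)&(z>60)&(z<67)&(X[...,1]>80)&(X[...,1]<115);print('plate',m.sum(),np.percentile(X[m][:,1],[2,25,50,75,98]) if m.sum() else 0)
  m=(D>0)&(abs(X[...,0]+67)<18)&(z>75)&(z<83);print('near end',np.percentile(X[m][:,1],[99,99.9]) if m.sum() else 0)
  m=(D>0)&(abs(X[...,0]-67)<18)&(z>75)&(z<83)&(X[...,1]>42);print('left side',np.percentile(X[m][:,1],[99,99.9]) if m.sum() else 0)
cv2.imwrite('pics/side4.png',cv2.resize(im[240:330,220:360],None,fx=5,fy=5,interpolation=2))
"
```

```text
t 17.9 tcp [542.6 273.4 216.2] psi 1.5209 tilt [-0.0029  0.0008] q6 0.39 F [-9.7  2.9  9.5] open 44.6 grip 27.9
plate 89 [ 88.823873    92.47506415  98.75790216 101.89570311 104.41073299]
near end [91.89957646 93.27178969]
left side [88.34290336 91.46172115]
plate 1337 [ 91.76139792  97.05057089 101.16599568 103.48584097 104.56010916]
near end 0
left side 0
```

View pics/side4.png

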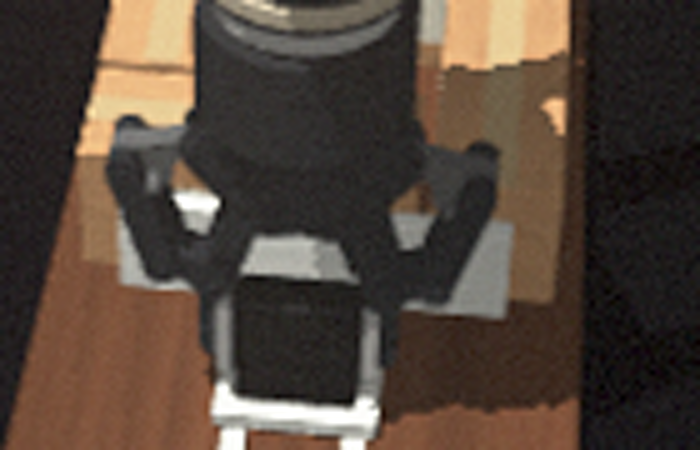

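The plate is now about 2–3 mm short of the near carton's end. I'll do one last creep.

Call:
{"op": "arm_command", "data": {"plan": [[[-0.04,0,0,0,0,0],[-0.08,0,0,0,0,0],[-0.12,0,0,0,0,0],[-0.16,0,0,0,0,0],[-0.2,0,0,0,0,0]]]}}

```text
t: 18.42
tool_pos: [0.5425, 0.2714, 0.2162]
tool_rot: [-2.274, -2.164, 0.002]
contact_force: [-10.3, 1.9, 9.2]
opening: 0.0451
grip_force: 27.9
```

Call:
{"op": "arm_command", "data": {"plan": [[[-0.03,0,0,0,0,0],[-0.06,0,0,0,0,0],[-0.06,0,0,0,0,0]]]}}

```text
t: 18.67
tool_pos: [0.5425, 0.2708, 0.2162]
tool_rot: [-2.274, -2.164, 0.003]
contact_force: [-10.5, 2.1, 9.4]
opening: 0.0446
grip_force: 27.9
```

Call:
{"op": "arm_command", "data": {"plan": [[[-0.03,0,0,0,0,0],[-0.06,0,0,0,0,0],[-0.09,0,0,0,0,0],[-0.09,0,0,0,0,0]]]}}

```text
t: 19.0
tool_pos: [0.5424, 0.2702, 0.2162]
tool_rot: [-2.274, -2.163, 0.001]
contact_force: [-10.2, 4.0, 9.4]
opening: 0.0443
grip_force: 27.9
```

Call:
{"op": "arm_command", "data": {"plan": [[[0,0,0,0,0,0],[0,0,0,0,0,0],[0,0,0,0,0,0],[0,0,0,0,0,0],[0,0,0,0,0,0],[0,0,-2,0,0,0],[0,0,-5,0,0,0],[0,0,-8.5,0,0,0],[1.5,0,-12,0,0,0],[4,0,-14,0,0,0],[7,0,-14,0,0,0],[9,0,-14,0,0,0]]], "gripper": -1}}

```text
t: 20.0
tool_pos: [0.5484, 0.3606, 0.3579]
tool_rot: [2.275, 2.163, 0.009]
contact_force: [0.6, -0.6, -0.5]
opening: 0.0856
grip_force: 0.0
```

```bash
python3 -c "
from h import *
where()
for n in('side','scene'):
  im,D=get_image(n);Q=world(D,calibration(n));print(n);tops(Q,D,.072,.084)
  X=(Q[...,:2]*1000-O)@np.array([[np.cos(A),-np.sin(A)],[np.sin(A),np.cos(A)]]);z=Q[...,2]*1000
  m=(D>0)&(abs(X[...,0])<75)&(z>62)&(z<67)&(X[...,1]>80)&(X[...,1]<115);print('plate',m.sum(),np.percentile(X[m][:,1],[2,50,98]) if m.sum() else 0)
  m=(D>0)&(abs(X[...,0]+67)<18)&(z>75)&(z<83)&(X[...,1]<120);print('near end',X[m][:,1].max())
  m=(D>0)&(abs(X[...,0]-67)<18)&(z>75)&(z<83)&(X[...,1]>42)&(X[...,1]<120);print('left side',X[m][:,1].max())
  a=im[200:350,200:400] if n=='side' else im[130:260,250:450]
  cv2.imwrite(f'pics/{n}5.png',cv2.resize(a,None,fx=3.9,fy=3.9,interpolation=2))
"
```

```text
t 20.0 tcp [548.4 360.6 357.9] psi 1.5207 tilt [0.0059 0.0021] q6 0.52 F [ 0.6 -0.6 -0.5] open 85.6 grip 0.0
side
px [176 178  30  11] n130 c(773.4,-91.1) 68x27 ang 0.268 z 77.7
px [174 186  46  15] n186 c(748.3,-48.2) 104x37 ang 0.283 z 77.1
px [303 218  31  63] n881 c(474.1,120.6) 189x65 ang 1.537 z 77.8
px [309 245   7  14] n65 c(484.3,139.3) 41x12 ang -1.568 z 77.6
px [247 256  57  22] n850 c(555.6,185.1) 109x48 ang -0.064 z 77.8
px [268 294  25  11] n216 c(542.2,269.5) 44x20 ang 0.018 z 77.2
plate 312 [ 89.4660668   94.45804076 101.29200793]
near end 94.11793184141058
left side 92.84122709702356
scene
px [277 162  99  66] n3276 c(533.8,116.2) 191x186 ang -0.051 z 80.0
px [374 173  15  14] n109 c(541.6,266.8) 48x19 ang 0.068 z 79.1
px [272 269  37  17] n149 c(745.7,-57.2) 70x31 ang 1.153 z 78.2
px [270 289  41  16] n159 c(789.4,-75.5) 77x30 ang 1.170 z 78.1
plate 1 [98.75585669 98.75585669 98.75585669]
near end 91.22502623721314
left side 92.26094621130258
```

View pics/side5.png

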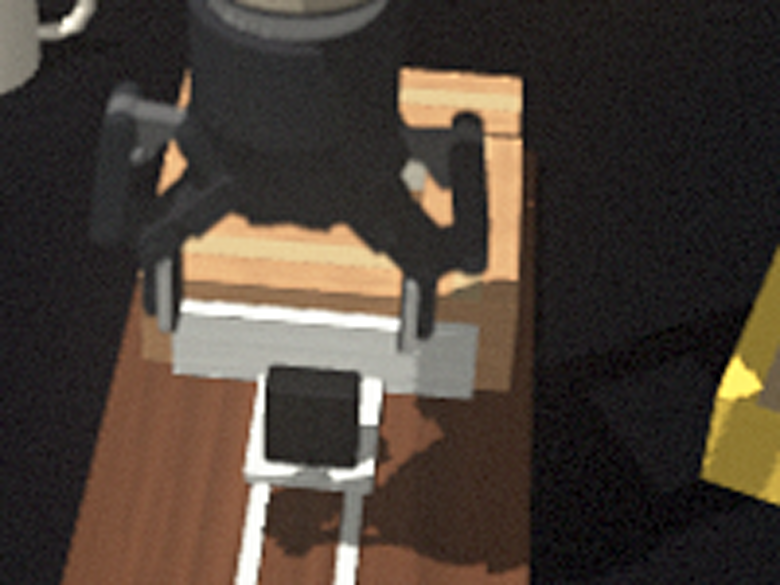

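The side view shows the retainer plate resting on the layer and the gripper raised clear. The layer measures the same as before the push, so I'm handing in.

```bash
python3 -c "
from station import *
print(finish_job())"
```

```text
the job is handed in; nothing more can be done
None
```

The pinwheel is complete: both loose cartons stand in their places, the retainer rests against the layer and is released, and the job was handed in at about 20 s; no verdict was returned.

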